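Stack the shallow slide box on the lugged deep box

ROBOT

A 7-joint arm with a two-finger parallel gripper is mounted at the origin on a cart in front of the work surface, level with it; the furniture and walls round the work are solid. World frame = base frame: x ahead of the robot, y to its left, z up, the work surface at z = 0. Lengths are in m, angles in rad, forces in N, time in s.
With the tool pointing down it reaches from about 0.4 to 0.85 m from the base axis. Payload 10.4 kg.
Tool frame: the origin (TCP) lies on the centre line of the jaws, within the pads' length; the fingertips stand 22 mm ahead of it and the grasp point (between the pads) lies 3 mm ahead of it; x points along the fingers, y is the direction in which the jaws open and shut, and the axes are right-handed (so a half turn about x gives the same grasp; the last joint's range is limited). The gripper opens to 87 mm and grips with 3 to 60 N. Pads are 19 mm wide; open, the fingers measure 117 mm over their backs; the gripper's body (75 mm by 190 mm) begins 51 mm behind the grasp point.
Start: joints at [-1.246, 0.332, -0.065, 1.46, 0.022, 1.35, -0.088], TCP at [0.213, 0.588, 0.245] pointing down, gripper open.
Joint ranges: [-2.6, 2.6], [-0.5, 2.12], [-1.47, 1.34], [0.16, 2.42], [-1.27, 4.41], [0.06, 2.06], [-2.6, 2.6]. Speed limits (rad/s): [2.22, 2.22, 2.79, 2.79, 3.14, 3.14, 3.14].

INTERFACE

Orientations are given as a unit quaternion [x, y, z, w].
In Python, from bench import * gives the robot as it stands.
- The arm moves only by the tool arm_command, never from a script. Its argument "targets" is one flat list of numbers, 7 for each row, row after row: the turn, a rotation vector about the tool's x, y, z in units of 45 degrees (1.0 is 45 degrees), then the shift along the tool's x, y, z in units of 25 mm (1.0 is 25 mm), then the opening, from 0 (shut) to 1 (fully open). In form: [wx, wy, wz, tx, ty, tz, fingers, wx, wy, wz, tx, ty, tz, fingers, ...]. A call has 1 to 12 rows; each row shifts and turns the pose as measured when the row begins, along the tool's axes as they then stand; what a row does not reach is not made up. A row lasts 1/12 s, in which the tool goes at most 41.7 mm and 7.16 degrees, less where a joint would pass 70% of its speed; a pose out of reach is approached as far as the arm can. A call with a number of a shift or a turn outside -1 to 1 is refused whole. A call with a gripper value outside its range is refused whole. The fingers move at their own pace and stop on an object; "newtons" is the grip in N (left out, the last holds). Time passes only in rows, so rows that do not move let the fingers close. It gives the time, the measured TCP pose, the force and the opening at its end, in the units of the state.
- read_state(): the state, without advancing time (a new reading comes with each control period).
- camera(name): name is "scene" or "top"; returns the picture (420x560x3 uint8, red, green, blue); there is no depth.
- calibration(name): a dict with "camera_matrix" (3x3 intrinsics, pixels), "R" (3x3) and "t" (3): a world point X has camera coordinates R X + t. Camera axes: x right, y down, z forward; pixel columns grow to the right and rows downward; lengths in m; the calibration is good to about 2 mm. A picture is of the moment at which its call begins. calibration takes no time and is no camera call.
- close_job(): hands the job in, once; it reports no verdict.
The state is a dict: "time": time; "joint_positions": joint angles; "joint_vel": joint speeds; "joint_torque": joint torques, N m; "ee_pos": TCP position; "eef_rot": TCP orientation; "ft_force": force on the tool from outside, world axes, zero at the start; "torque": the same for the moment, N m; "width": finger opening in m.
Only numpy, scipy, OpenCV 4.12 (cv2) and the standard library are available. Lean on these libraries where they do the work, as an engineer would, in place of code of your own. Each camera call takes 0.05 s, during which the arm holds its last target.

TASK

Stack the shallow slide box on the deep slide box whose lid has the two raised lugs, lengthwise along it, so that the recesses under the shallow box drop fully over the lugs and it sits flat and locked on the lid. Set it down rather than dropping it, let go, and leave both deep boxes standing where they are.

Things in the scene. Friction and masses are not known exactly. Their poses are not given: they have to be found in the camera images.
- shallow_center (a point): Centre of the shallow slide box, 25 mm above its underside. Loose closed box, grey, white lid, 110 mm long (y), 54 wide (x, grip here), 50 high to the lid's flat, 0.13-0.25 kg; z up. Lowest of the three grey boxes. Its lid has two lugs too. Foot: two recesses 44 (x) x 46 (y) mm, 10 deep, centred 27 mm either side of the middle along y. Half a turn makes no difference.
- lug_box: Deep slide box with lugs: grey, white lid, 110 mm long (y), 54 wide (x), 70 high to the lid's flat, 0.7 kg, loose. Two round tapered lugs on the lid, 8 mm high, 36 mm across at the root, 22 at the top, 27 mm either side of the middle along y. Origin: centre of its underside, z up. Seated, the shallow box rests on this lid's flat, its centre 95 mm above this origin.
- flat_box: The other deep slide box: size, colours and weight of the lugged one, but a flat smooth lid without lugs. Not to be used. Origin: centre of its underside, y along its length, z up. (Room: behind the boxes stand an analyser, at mid-bench, and a wooden shelf about 0.4 m up; a tall analyser stands at the right. Carry things across over the front edge of the bench, near x = 0.4.)

How it is judged:
By the outcome, as a careful person would: the job done as asked, in the order asked, and still so for the second after the job is handed in, with the robot touching nothing.
It also fails if it takes over 45 s, if anything falls off the work surface, if the arm or the gripper's body presses on something with over 40 N, if the wrist force passes 120 N, or if a joint passes its speed limit or range.

## Working session

There is one attempt and no reset: what is moved stays moved. The work goes in short steps, Python scripts to look and compute and a tool call to move; the robot and the scene stay as the last step left them, time stands still between calls to the robot, and variables do not carry over. Pictures are saved under pics/ and viewed, and the job is handed in when it is done.

Besides the shell and the picture viewer there is one more tool, called after "Request:" as a command line: name --argument value ..., lists and objects as JSON in quotes. arm_command: Moves the arm, as the interface text tells. Shifts and turns lie within -1 to 1; 1 stands for 25 mm of shift or 45 degrees of turn. Its arguments: {"type":"object","properties":{"targets":{"type":"array","items":{"type":"number","minimum":-1,"maximum":1}},"newtons":{"type":"number"}},"required":["targets"]}

```bash
mkdir -p pics; cat > h.py <<'E'
from bench import *
import numpy as np, cv2
def snap(n,f):
    im=camera(n); cv2.imwrite('pics/'+f,im[:,:,::-1]); return im
def ray(n,u,v):
    c=calibration(n);K=np.array(c['camera_matrix']);R=np.array(c['R']);t=np.array(c['t'])
    d=R.T@np.linalg.solve(K,[u,v,1]);return -R.T@t,d
def onz(n,u,v,z):
    o,d=ray(n,u,v);return o+d*(z-o[2])/d[2]
def proj(n,X):
    c=calibration(n);K=np.array(c['camera_matrix']);p=K@(np.array(c['R'])@np.array(X)+np.array(c['t']));return p[:2]/p[2]
E
python3 - <<'E'
from h import *
snap('scene','s0.png');snap('top','t0.png')
s=read_state();print(s)
for n in('scene','top'):print(n,ray(n,280,210),calibration(n)['camera_matrix'])
E
```

```text
{'time': 0.1, 'joint_positions': array([-1.24560416,  0.33280534, -0.06472144,  1.46085224,  0.02160747,
        1.34987656, -0.08849023]), 'joint_vel': array([ 0.00057671, -0.00092904, -0.00061831, -0.0021373 ,  0.00286551,
        0.00148057, -0.0003605 ]), 'joint_torque': array([ 2.42046008e-03, -6.24543858e+01,  2.54391704e-02, -3.90717745e+01,
       -6.12572255e-02,  3.65723285e-02,  5.49281435e-05]), 'ee_pos': array([0.21290051, 0.58729145, 0.24383804]), 'eef_rot': array([ 0.12188988,  0.69650205, -0.12276331,  0.69638848]), 'ft_force': array([ 0.22877008, -0.07309631, -0.18944281]), 'torque': array([0.00352972, 0.04008581, 0.02461417]), 'width': 0.08721832811280279}
scene (array([-0.05191553, -0.65240196,  0.79218208]), array([ 0.50489643,  0.53791354, -0.67519828])) [[393.75094677   0.         282.72171344]
 [  0.         393.75094677 205.75334417]
 [  0.           0.           1.        ]]
top (array([ 0.39845614, -0.08117434,  1.15103818]), array([ 0.10550516, -0.0111479 , -0.99449326])) [[505.81400185   0.         272.80022431]
 [  0.         505.81400185 214.22765216]
 [  0.           0.           1.        ]]
```

View pics/s0.png

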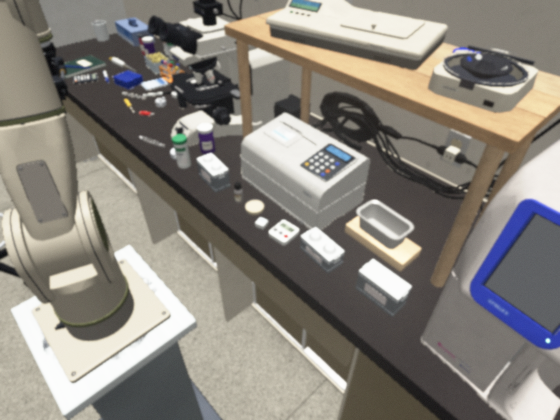

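View pics/t0.png

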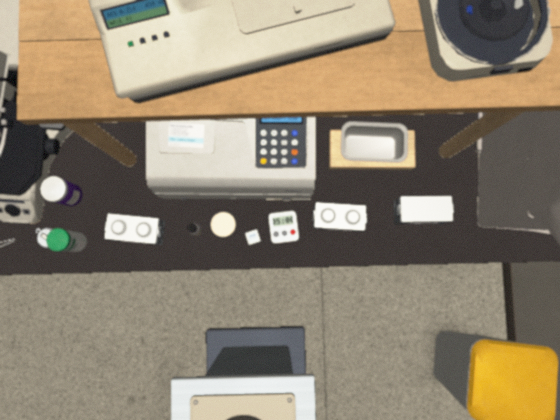

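The top view shows three white lids at about (132,228) and (340,216), both with lugs, and (425,209), which is flat. Next I measure the lids and their heights from both views.

```bash
cat > meas.py <<'E'
from h import *
import sys
def lid(n,im,seed,r=40,thr=190,show=None):
    u,v=seed;g=im.min(axis=2)
    m=np.zeros(g.shape,np.uint8);y0,y1,x0,x1=max(v-r,0),v+r,max(u-r,0),u+r
    m[y0:y1,x0:x1]=(g[y0:y1,x0:x1]>thr)
    k,l,st,c=cv2.connectedComponentsWithStats(m)
    i=1+np.argmax(st[1:,4]); cs,_=cv2.findContours((l==i).astype(np.uint8),cv2.RETR_EXTERNAL,cv2.CHAIN_APPROX_NONE)
    return max(cs,key=len)[:,0,:].astype(np.float32)
def rect(n,c,z):
    P=np.array([onz(n,u,v,z)[:2] for u,v in c],np.float32)
    (cx,cy),(w,h),a=cv2.minAreaRect(P)
    b=cv2.boxPoints(((cx,cy),(w,h),a)); e=b[1]-b[0];f=b[2]-b[1]
    L=e if np.hypot(*e)>np.hypot(*f) else f
    L=L*np.sign(L[1]); return np.round([cx,cy],4),np.round([w*1e3,h*1e3],1),round(float(np.degrees(np.arctan2(-L[0],L[1]))),2)
E
python3 - <<'E'
from meas import *
t=cv2.imread('pics/t0.png')[:,:,::-1];s=cv2.imread('pics/s0.png')[:,:,::-1]
for nm,a,b in(('left',(132,228),(212,167)),('mid',(340,216),(322,245)),('right',(425,209),(385,281))):
    for n,im,sd in(('top',t,a),('scene',s,b)):
        for thr in(150,175,195):
            c=lid(n,im,sd,thr=thr)
            print(nm,n,thr,c.min(0),c.max(0),[rect(n,c,z) for z in(.05,.07)])
o=[cv2.resize(t[190:260,80:470],None,fx=2,fy=2,interpolation=cv2.INTER_CUBIC),
 cv2.resize(s[140:310,170:430],(780,510),interpolation=cv2.INTER_CUBIC)]
cv2.imwrite('pics/c0.png',o[0][:,:,::-1]);cv2.imwrite('pics/c1.png',o[1][:,:,::-1])
E
```

```text
left top 150 [105. 214.] [158. 243.] [(array([0.4836, 0.2317]), array([118.1,  56.8]), -7.02), (array([0.4821, 0.2261]), array([116. ,  55.8]), -7.02)]
left top 175 [105. 214.] [158. 242.] [(array([0.4837, 0.2316]), array([116.8,  55.6]), -6.93), (array([0.4822, 0.2259]), array([114.7,  54.6]), -6.93)]
left top 195 [105. 214.] [157. 242.] [(array([0.4837, 0.2324]), array([114.6,  53.9]), -7.16), (array([0.4822, 0.2267]), array([112.5,  52.9]), -7.16)]
left scene 150 [197. 153.] [227. 175.] [(array([0.4934, 0.2466]), array([126.6,  62.1]), -8.3), (array([0.4787, 0.2224]), array([123.2,  60.4]), -8.3)]
left scene 175 [197. 153.] [227. 175.] [(array([0.4927, 0.2474]), array([122.4,  58.3]), -8.22), (array([0.478 , 0.2231]), array([119.1,  56.8]), -8.22)]
left scene 195 [197. 153.] [227. 175.] [(array([0.4934, 0.2472]), array([118.8,  56.9]), -8.22), (array([0.4787, 0.223 ]), array([115.6,  55.3]), -8.22)]
mid top 150 [313. 202.] [366. 230.] [(array([ 0.4986, -0.2231]), array([116.6,  56. ]), -5.31), (array([ 0.4968, -0.2206]), array([114.5,  54.9]), -5.31)]
mid top 175 [314. 202.] [366.
[... 671 characters left out ...]
6.4,  56. ]), -5.56), (array([ 0.481 , -0.2372]), array([113.3,  54.5]), -5.56)]
right top 150 [399. 196.] [453. 221.] [(array([ 0.5103, -0.4126]), array([117.6,  55. ]), -1.48), (array([ 0.5083, -0.4065]), array([115.5,  54. ]), -1.48)]Traceback (most recent call last):
  File "<stdin>", line 7, in <module>
  File "meas.py", line 11, in rect
    P=np.array([onz(n,u,v,z)[:2] for u,v in c],np.float32)
                ~~~^^^^^^^^^
  File "h.py", line 9, in onz
    o,d=ray(n,u,v);return o+d*(z-o[2])/d[2]
        ~~~^^^^^^^
  File "h.py", line 6, in ray
    c=calibration(n);K=np.array(c['camera_matrix']);R=np.array(c['R']);t=np.array(c['t'])
ValueError: time passes only in moves, steps and waits
```

Triangulating, the left box's lid comes out at about 67 mm, so it is the deep lugged one. The middle box's lid is at about 50 mm, so it is the shallow one. I'll cache the calibration and refine.

```bash
sed -i 's/^def ray/import functools,pickle,os\n@functools.lru_cache(None)\ndef calib(n):\n    f=n+".pkl"\n    if not os.path.exists(f): pickle.dump(calibration(n),open(f,"wb"))\n    return pickle.load(open(f,"rb"))\ndef ray/; s/c=calibration(n)/c=calib(n)/' h.py
python3 - <<'E'
from meas import *
t=cv2.imread('pics/t0.png')[:,:,::-1];s=cv2.imread('pics/s0.png')[:,:,::-1]
for nm,a,b in(('left',(132,228),(212,167)),('mid',(340,216),(322,245)),('right',(425,209),(385,281))):
    A=[]
    for n,im,sd in(('top',t,a),('scene',s,b)):
        c=lid(n,im,sd,thr=190); 
        for z in(.05,.07): r=rect(n,c,z); A.append(r[0]); print(nm,n,z,r)
    d0=A[0]-A[2];d1=A[1]-A[3];f=-(d0@(d1-d0))/((d1-d0)@(d1-d0));print(' z est',.05+.02*f, 'residual',d0+f*(d1-d0))
o=[cv2.resize(t[190:260,80:470],None,fx=2,fy=2,interpolation=cv2.INTER_CUBIC),
 cv2.resize(s[140:310,170:430],(780,510),interpolation=cv2.INTER_CUBIC)]
cv2.imwrite('pics/c0.png',o[0][:,:,::-1]);cv2.imwrite('pics/c1.png',o[1][:,:,::-1])
E
```

```text
left top 0.05 (array([0.4837, 0.2324]), array([114.6,  54.2]), -6.93)
left top 0.07 (array([0.4821, 0.2267]), array([112.5,  53.2]), -6.93)
left scene 0.05 (array([0.4934, 0.2478]), array([119.8,  57.1]), -8.22)
left scene 0.07 (array([0.4787, 0.2235]), array([116.6,  55.5]), -8.22)
 z est 0.06597890140464094 residual [ 0.00076618 -0.00053962]
mid top 0.05 (array([ 0.4989, -0.2231]), array([112.4,  53.6]), -5.31)
mid top 0.07 (array([ 0.4971, -0.2205]), array([110.4,  52.6]), -5.31)
mid scene 0.05 (array([ 0.4957, -0.2257]), array([116.4,  56.2]), -5.56)
mid scene 0.07 (array([ 0.4809, -0.2372]), array([113.3,  54.7]), -5.56)
 z est 0.04574454201897714 residual [ 0.00043395 -0.0004001 ]
right top 0.05 (array([ 0.5092, -0.4136]), array([112. ,  52.8]), -1.5)
right top 0.07 (array([ 0.5072, -0.4075]), array([109.9,  51.8]), -1.5)
right scene 0.05 (array([ 0.5213, -0.4025]), array([118.2,  56.9]), -0.91)
right scene 0.07 (array([ 0.5058, -0.4092]), array([115. ,  55.4]), -0.91)
 z est 0.06765032217053368 residual [-0.00018603  0.00019621]
```

View pics/c0.png

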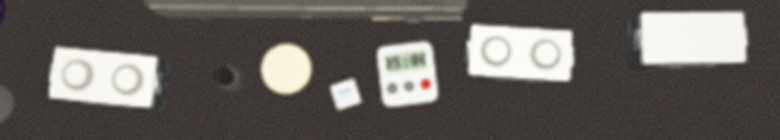

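View pics/c1.png

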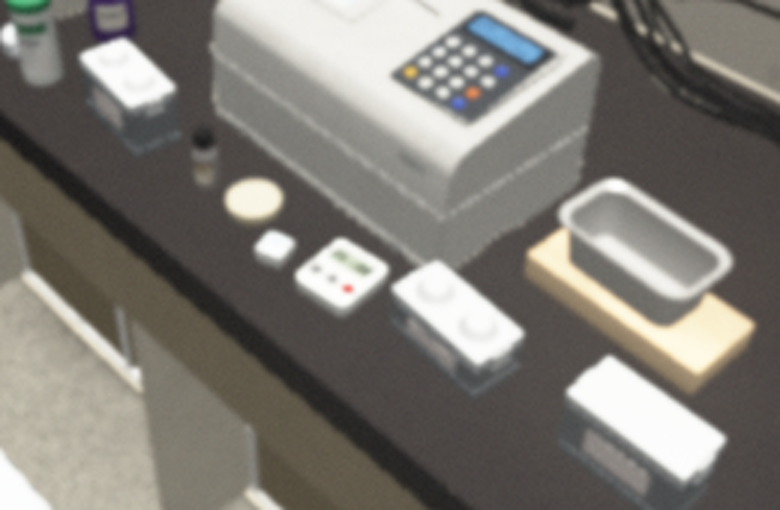

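```bash
cat >> h.py <<'E'
from scipy.spatial.transform import Rotation as Ro
def tool():
    s=read_state();return np.array(s['ee_pos']),Ro.from_quat(s['eef_rot']),s
def goal_R(yaw,flip):  # box yaw deg; tool x down, tool y along +-box x
    a=np.radians(yaw);bx=np.array([np.cos(a),np.sin(a),0])*(1 if not flip else -1)
    x=np.array([0,0,-1.]);return Ro.from_matrix(np.c_[x,bx,np.cross(x,bx)])
def togo(g,yaw,flip):
    p,R,s=tool();d=R.inv().apply(np.array(g)-p)/.025
    w=(R.inv()*goal_R(yaw,flip)).as_rotvec()/(np.pi/4)
    print('pos',p.round(4),'shift units(tool)',d.round(3),'turn units',w.round(3),'F',np.round(s['ft_force'],1),'w',round(s['width'],4),'t',round(s['time'],2))
    print('q',np.round(s['joint_positions'],2))
E
python3 - <<'E'
from h import *
p,R,s=tool();print(R.as_matrix().round(3))
togo([.498,-.224,.25],-5.3,0);togo([.498,-.224,.25],-5.3,1)
# heights/edges
for nm,pix in(('analyser L/R front top',[(147,187),(315,185)]),('tray bottom rim',[(345,155),(408,158)]),('board bottom',[(330,165),(414,167)])):
    print(nm,[(z,[onz('top',u,v,z)[:2].round(3).tolist() for u,v in pix]) for z in(.02,.07,.12,.15)])
print('shelf',onz('top',30,117,.4),onz('top',550,107,.4)); print('bench edge',onz('top',100,272,0),onz('top',500,262,0))
E
python3 - <<'E'
from h import *
s=cv2.imread('pics/s0.png')
# triangulate tray near-left rim corner & analyser front right top corner by hand
def tri(a,b):
    o1,d1=ray('top',*a);o2,d2=ray('scene',*b);A=np.c_[d1,-d2];k=np.linalg.lstsq(A,o2-o1,rcond=None)[0]
    return (o1+d1*k[0]).round(3),(o2+d2*k[1]).round(3)
print('tray right-front',tri((407,159),(399,243)));print('tray left front',tri((344,157),(360,212)))
print('analyser right front top',tri((314,185),(318,212)))
E
```

```text
[[-0.     0.341  0.94 ]
 [-0.001  0.94  -0.341]
 [-1.    -0.001  0.   ]]
pos [0.2129 0.5873 0.2438] shift units(tool) [ -0.212 -26.623  21.78 ] turn units [1.675e+00 1.000e-03 1.000e-03] F [ 0.2 -0.1 -0.2] w 0.0872 t 0.1
q [-1.25  0.33 -0.06  1.46  0.02  1.35 -0.09]
pos [0.2129 0.5873 0.2438] shift units(tool) [ -0.212 -26.623  21.78 ] turn units [-2.325e+00 -1.000e-03  1.000e-03] F [ 0.2 -0.1 -0.2] w 0.0872 t 0.1
q [-1.25  0.33 -0.06  1.46  0.02  1.35 -0.09]
analyser L/R front top [(0.02, [[0.579, 0.205], [0.573, -0.174]]), (0.07, [[0.571, 0.193], [0.565, -0.17]]), (0.12, [[0.563, 0.18], [0.558, -0.166]]), (0.15, [[0.558, 0.173], [0.553, -0.164]])]
tray bottom rim [(0.02, [[0.64, -0.245], [0.629, -0.387]]), (0.07, [[0.629, -0.238], [0.619, -0.374]]), (0.12, [[0.619, -0.23], [0.609, -0.36]]), (0.15, [[0.612, -0.226], [0.603, -0.352]])]
board bottom [(0.02, [[0.618, -0.21], [0.608, -0.4]]), (0.07, [[0.608, -0.204], [0.599, -0.386]]), (0.12, [[0.599, -0.199], [0.59, -0.372]]), (0.15, [[0.593, -0.195], [0.584, -0.363]])]
shelf [0.63061399 0.28765589 0.4       ] [ 0.62469818 -0.50366409  0.4       ]
bench edge [0.38997234 0.31737126 0.        ] [ 0.38950928 -0.58784805  0.        ]
tray right-front (array([ 0.616, -0.37 ,  0.075]), array([ 0.617, -0.371,  0.076]))
tray left front (array([ 0.623, -0.233,  0.082]), array([ 0.628, -0.239,  0.084]))
analyser right front top (array([ 0.564, -0.167,  0.079]), array([ 0.553, -0.157,  0.076]))
```

The left lugged box is deep and is the target at about (0.482, 0.227), yaw -7°. The middle one is the shallow box at about (0.498, -0.224), yaw -5.3°. The right one is the flat lid. I'll travel via the front edge.

Request:
arm_command --targets '[0, 0, 0, 0, -0.8, 0.9, 1, 0, 0, 0, 0, -0.8, 0.9, 1, 0, 0, 0, 0, -0.8, 0.9, 1, 0, 0, 0, 0, -0.8, 0.9, 1, 0, 0, 0, 0, -0.8, 0.9, 1, 0, 0, 0, 0, -0.8, 0.9, 1, 0, 0, 0, 0, -0.8, 0.9, 1, 0, 0, 0, 0, -0.8, 0.9, 1, 0, 0, 0, 0, -0.8, 0.9, 1, 0, 0, 0, 0, -0.8, 0.9, 1, 0, 0, 0, 0, -0.8, 0.9, 1, 0, 0, 0, 0, -0.8, 0.9, 1]' --newtons 20

```text
time: 1.1
ee_pos: [0.3857, 0.2591, 0.2382]
eef_rot: [0.115, 0.7, -0.121, 0.695]
ft_force: [1.0, 1.5, 0.1]
width: 0.0871
```

```bash
python3 -c "
from h import *
togo([.42,0,.25],-5.3,0)"
```

```text
pos [0.3857 0.2591 0.2382] shift units(tool) [-0.418 -9.337  4.708] turn units [1.69e+00 1.00e-03 1.40e-02] F [1.  1.5 0.1] w 0.0871 t 1.1
q [-0.87 -0.02  0.18  1.88  0.    1.29  0.54]
```

Request:
arm_command --targets '[0.155, 0, 0, 0, 0, 0, 1, 0.155, 0, 0, 0, 0, 0, 1, 0.155, 0, 0, 0, 0, 0, 1, 0.155, 0, 0, 0, 0, 0, 1, 0.155, 0, 0, 0, 0, 0, 1, 0.155, 0, 0, 0, 0, 0, 1, 0.155, 0, 0, 0, 0, 0, 1, 0.155, 0, 0, 0, 0, 0, 1, 0.155, 0, 0, 0, 0, 0, 1, 0.155, 0, 0, 0, 0, 0, 1, 0.155, 0, 0, 0, 0, 0, 1]'

```text
time: 2.02
ee_pos: [0.3884, 0.2486, 0.2355]
eef_rot: [-0.528, -0.463, 0.54, -0.464]
ft_force: [0.7, 0.5, -1.0]
width: 0.0872
```

```bash
python3 -c "
from h import *
togo([.43,-.21,.25],-5.3,0)"
```

```text
pos [0.3884 0.2486 0.2355] shift units(tool) [-0.397  4.217 17.934] turn units [-0.061  0.016  0.014] F [ 0.7  0.5 -1. ] w 0.0872 t 2.02
q [-0.84 -0.02  0.17  1.88  0.    1.29 -0.81]
```

Request:
arm_command --targets '[0, 0, 0, 0, 0.4, 1, 1, 0, 0, 0, 0, 0.4, 1, 1, 0, 0, 0, 0, 0.3, 1, 1, 0, 0, 0, 0, 0.3, 1, 1, 0, 0, 0, 0, 0.3, 1, 1, 0, 0, 0, 0, 0.2, 1, 1, 0, 0, 0, 0, 0.2, 1, 1, 0, 0, 0, 0, 0.2, 1, 1, 0, 0, 0, 0, 0.2, 1, 1, 0, 0, 0, 0, 0.2, 1, 1, 0, 0, 0, 0, 0.2, 1, 1, 0, 0, 0, 0, 0.2, 1, 1]'

```text
time: 3.02
ee_pos: [0.4179, -0.0688, 0.2356]
eef_rot: [-0.527, -0.464, 0.542, -0.462]
ft_force: [0.1, -0.1, 0.1]
width: 0.0874
```

```bash
python3 -c "
from h import *
togo([.43,-.21,.25],-5.3,0);togo([.498,-.224,.2],-5.3,0)"
```

```text
pos [ 0.4179 -0.0688  0.2356] shift units(tool) [-0.519  1.279  5.53 ] turn units [-0.065  0.017  0.02 ] F [ 0.1 -0.1  0.1] w 0.0874 t 3.02
q [-0.55 -0.15  0.55  1.98  0.09  1.31 -0.17]
pos [ 0.4179 -0.0688  0.2356] shift units(tool) [1.441 4.081 5.669] turn units [-0.065  0.017  0.02 ] F [ 0.1 -0.1  0.1] w 0.0874 t 3.02
q [-0.55 -0.15  0.55  1.98  0.09  1.31 -0.17]
```

Request:
arm_command --targets '[0, 0, 0, 0, 0.3, 0.9, 1, 0, 0, 0, 0, 0.3, 0.9, 1, -0.03, 0.01, 0.01, 0, 0.5, 0.9, 1, -0.03, 0.01, 0.01, 0.1, 0.6, 0.9, 1, 0, 0, 0, 0.2, 0.6, 0.8, 1, 0, 0, 0, 0.3, 0.6, 0.6, 1, 0, 0, 0, 0.4, 0.5, 0.4, 1, 0, 0, 0, 0.3, 0.4, 0.2, 1, 0, 0, 0, 0, 0, 0, 1]'

```text
time: 3.77
ee_pos: [0.495, -0.2326, 0.202]
eef_rot: [0.526, 0.474, -0.523, 0.475]
ft_force: [-0.9, 0.6, 0.1]
width: 0.0868
```

```bash
python3 -c "
from h import *
togo([.498,-.224,.15],-5.3,0);snap('top','t1.png')"
```

```text
pos [ 0.495  -0.2326  0.202 ] shift units(tool) [ 2.08   0.077 -0.351] turn units [-0.009 -0.002 -0.004] F [-0.9  0.6  0.1] w 0.0868 t 3.77
q [-0.34  0.23  0.8   1.77 -0.18  1.22  0.41]
```

View pics/t1.png

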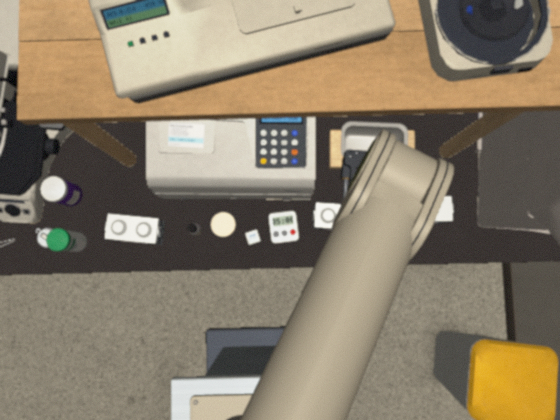

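The top view shows the hand over the shallow box at (330,215), with no contact. Descending now.

Request:
arm_command --targets '[0, 0, 0, 0.5, 0.1, -0.3, 1, 0, 0, 0, 0.7, 0, 0, 1, 0, 0, 0, 0.7, 0, 0, 1, 0, 0, 0, 0.7, 0, 0, 1, 0, 0, 0, 0.7, 0, 0, 1, 0, 0, 0, 0.7, 0, 0, 1, 0, 0, 0, 0.6, 0, 0, 1, 0, 0, 0, 0.2, 0, 0, 1, 0, 0, 0, 0, 0, 0, 1]'

```text
time: 4.57
ee_pos: [0.4967, -0.2132, 0.0769]
eef_rot: [0.527, 0.477, -0.519, 0.475]
ft_force: [-0.6, 0.1, -0.1]
width: 0.0869
```

```bash
python3 -c "
from h import *
togo([.498,-.224,.043],-5.3,0);snap('scene','s2.png')"
```

```text
pos [ 0.4967 -0.2132  0.0769] shift units(tool) [1.351 0.085 0.436] turn units [-0.001 -0.012 -0.007] F [-0.6  0.1 -0.1] w 0.0869 t 4.57
q [-0.29  0.38  0.73  1.9  -0.31  0.98  0.49]
```

View pics/s2.png

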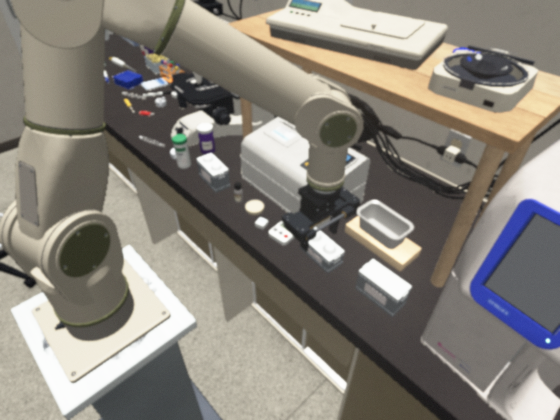

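The hand sits above the shallow box lid at (325,245), clear of the analyser. Small shift, then down.

Request:
arm_command --targets '[0, 0, 0, 0, 0.1, 0.4, 1, 0, 0, 0, 0.2, 0, 0.1, 1, 0, 0, 0, 0.5, 0, 0, 1, 0, 0, 0, 0.5, 0, 0, 1, 0, 0, 0, 0.3, 0, 0, 1, 0, 0, 0, 0, 0, 0, 1]'

```text
time: 5.12
ee_pos: [0.5008, -0.227, 0.0395]
eef_rot: [0.528, 0.475, -0.517, 0.477]
ft_force: [0.7, 0.2, 0.4]
width: 0.0869
```

```bash
python3 -c "
from h import *
togo([.498,-.224,.043],-5.3,0)"
```

```text
pos [ 0.5008 -0.227   0.0395] shift units(tool) [-0.139 -0.123 -0.112] turn units [-0.001 -0.012 -0.015] F [0.7 0.2 0.4] w 0.0869 t 5.12
q [-0.23  0.45  0.7   1.9  -0.38  0.91  0.56]
```

Request:
arm_command --targets '[0, -0.01, -0.01, -0.1, -0.1, -0.1, 1, 0, 0, 0, 0, 0, 0, 0.5, 0, 0, 0, 0, 0, 0, 0.4, 0, 0, 0, 0, 0, 0, 0.3, 0, 0, 0, 0, 0, 0, 0.3, 0, 0, 0, 0, 0, 0, 0.3, 0, 0, 0, 0, 0, 0, 0.3, 0, 0, 0, 0, 0, 0, 0.3]' --newtons 25

```text
time: 5.78
ee_pos: [0.4984, -0.2238, 0.0424]
eef_rot: [0.524, 0.476, -0.522, 0.477]
ft_force: [0.1, 0.2, -2.9]
width: 0.0536
```

```bash
python3 -c "
from h import *
togo([.498,-.224,.043],-5.3,0)"
```

```text
pos [ 0.4984 -0.2238  0.0424] shift units(tool) [-0.024 -0.016  0.009] turn units [-0.    -0.001 -0.004] F [ 0.1  0.2 -2.9] w 0.0536 t 5.78
q [-0.25  0.44  0.71  1.91 -0.36  0.92  0.54]
```

Gripped at 53.6 mm. Lifting slowly.

Request:
arm_command --targets '[0, 0, 0, -0.2, 0, 0, 0.3, 0, 0, 0, -0.3, 0, 0, 0.3, 0, 0, 0, -0.4, 0, 0, 0.3, 0, 0, 0, -0.6, 0, 0, 0.3, 0, 0, 0, -0.8, 0, 0, 0.3, 0, 0, 0, -0.8, -0.1, 0, 0.3, 0, 0, 0, -0.8, -0.2, 0, 0.3, 0, 0, 0, -0.8, -0.3, 0, 0.3, 0, 0, 0, -0.7, -0.4, 0, 0.3, 0, 0, 0, -0.5, -0.5, 0, 0.3, 0, 0, 0, -0.4, -0.5, 0, 0.3, 0, 0, 0, -0.2, -0.5, 0, 0.3]'

```text
time: 6.78
ee_pos: [0.4327, -0.2199, 0.219]
eef_rot: [0.524, 0.474, -0.523, 0.476]
ft_force: [-1.0, 0.2, -1.3]
width: 0.0536
```

```bash
python3 -c "
from h import *
togo([.42,-.224,.2],-7,0);snap('scene','s3.png')"
```

```text
pos [ 0.4327 -0.2199  0.219 ] shift units(tool) [ 0.76  -0.491  0.213] turn units [ 0.032  0.001 -0.003] F [-1.   0.2 -1.3] w 0.0536 t 6.78
q [-0.43  0.01  0.82  1.89 -0.01  1.24  0.3 ]
```

View pics/s3.png

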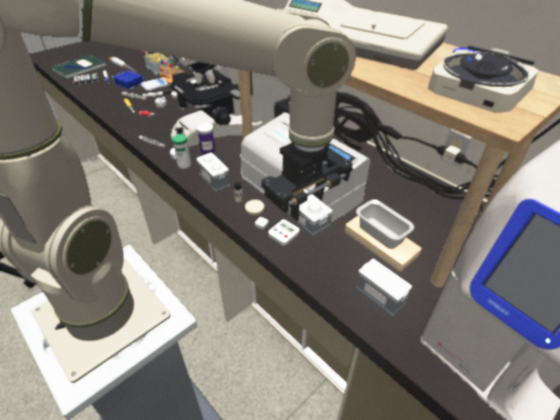

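The shallow box is held level at (315,210). Carrying left along x≈0.42.

Request:
arm_command --targets '[0, 0, 0, 0, 0, -0.3, 0.3, 0, 0, 0, 0, 0, -0.5, 0.3, 0, 0, 0, 0, -0.1, -0.7, 0.3, 0, 0, 0, 0, -0.1, -0.8, 0.3, 0, 0, 0, 0, -0.1, -0.9, 0.3, 0, 0, 0, 0, -0.1, -0.9, 0.3, 0, 0, 0, 0, -0.1, -0.9, 0.3, 0, 0, 0, 0, -0.1, -0.9, 0.3, 0, 0, 0, 0, 0, -0.9, 0.3, 0, 0, 0, 0, 0, -0.9, 0.3, 0, 0, 0, 0, 0, -0.9, 0.3, 0, 0, 0, 0, 0, -0.9, 0.3]'

```text
time: 7.83
ee_pos: [0.4393, 0.0183, 0.2282]
eef_rot: [0.533, 0.468, -0.524, 0.471]
ft_force: [0.5, -1.1, -1.5]
width: 0.0539
```

```bash
python3 -c "
from h import *
togo([.42,.2265,.2],-7,0)"
```

```text
pos [0.4393 0.0183 0.2282] shift units(tool) [ 1.162 -1.765 -8.169] turn units [ 0.005 -0.009 -0.016] F [ 0.5 -1.1 -1.5] w 0.0539 t 7.83
q [-0.65 -0.12  0.48  1.98  0.05  1.26 -0.31]
```

Request:
arm_command --targets '[0, 0, 0, 0, -0.1, -0.9, 0.3, 0, 0, 0, 0.1, -0.1, -0.9, 0.3, 0, 0, 0, 0.1, 0, -0.9, 0.3, 0, 0, 0, 0.1, 0, -0.9, 0.3, 0, 0, 0, 0.1, 0, -0.9, 0.3, 0, 0, 0, 0.1, 0.2, -0.8, 0.3, 0, 0, 0, 0, 0.3, -0.7, 0.3, 0, 0, 0, 0, 0.4, -0.5, 0.3, 0, 0, 0, 0, 0.4, -0.3, 0.3, 0, 0, 0, 0, 0.4, 0, 0.3, 0, 0, 0, 0, 0.2, 0, 0.3, 0, 0, 0, 0, 0, 0, 0.3]'

```text
time: 8.83
ee_pos: [0.5044, 0.1935, 0.2218]
eef_rot: [0.534, 0.469, -0.522, 0.471]
ft_force: [-0.3, -0.4, -1.1]
width: 0.0537
```

```bash
python3 -c "
from h import *
togo([.482,.226,.14],-7,0)"
```

```text
pos [0.5044 0.1935 0.2218] shift units(tool) [ 3.271 -1.088 -1.151] turn units [ 0.006 -0.013 -0.018] F [-0.3 -0.4 -1.1] w 0.0537 t 8.83
q [-0.77  0.14  0.36  1.75 -0.05  1.24 -0.52]
```

Request:
arm_command --targets '[0, -0.01, -0.01, 0, -0.4, -0.4, 0.3, 0, 0, 0, 0, -0.4, -0.4, 0.3, 0, 0, 0, 0.2, -0.2, -0.3, 0.3, 0, 0, 0, 0.5, 0, 0, 0.3, 0, 0, 0, 0.5, 0, 0, 0.3, 0, 0, 0, 0.5, 0, 0, 0.3, 0, 0, 0, 0.2, 0, 0, 0.3, 0, 0, 0, 0, 0, 0, 0.3, 0, 0, 0, 0, 0, 0, 0.3]'

```text
time: 9.58
ee_pos: [0.4821, 0.2186, 0.1731]
eef_rot: [0.533, 0.466, -0.528, 0.469]
ft_force: [0.7, 0.5, -1.6]
width: 0.0536
```

```bash
python3 -c "
from h import *
togo([.482,.226,.14],-7,0)
for n in('scene','top'):
    im=snap(n,n+'4.png')
    c=im[120:220,140:280] if n=='scene' else im[170:290,60:220]
    cv2.imwrite('pics/%s4c.png'%n,cv2.resize(c[:,:,::-1],None,fx=5,fy=5,interpolation=cv2.INTER_CUBIC))
"
```

```text
pos [0.4821 0.2186 0.1731] shift units(tool) [ 1.324 -0.051 -0.291] turn units [-0.005 -0.003 -0.009] F [ 0.7  0.5 -1.6] w 0.0536 t 9.58
q [-0.81  0.17  0.33  1.83 -0.06  1.15 -0.59]
```

View pics/scene4c.png

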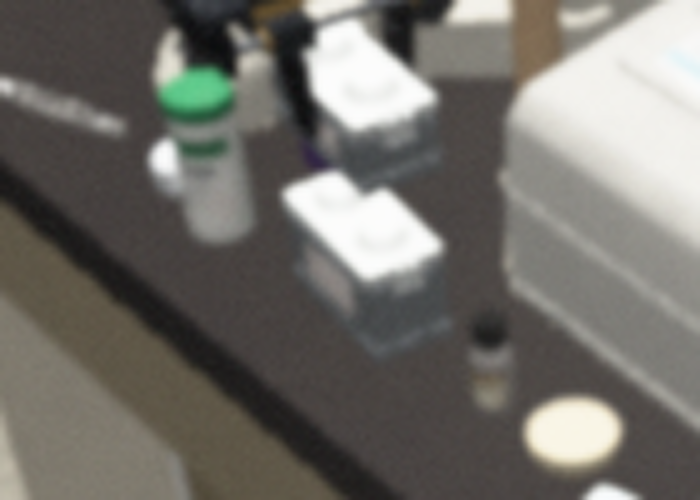

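View pics/top4c.png

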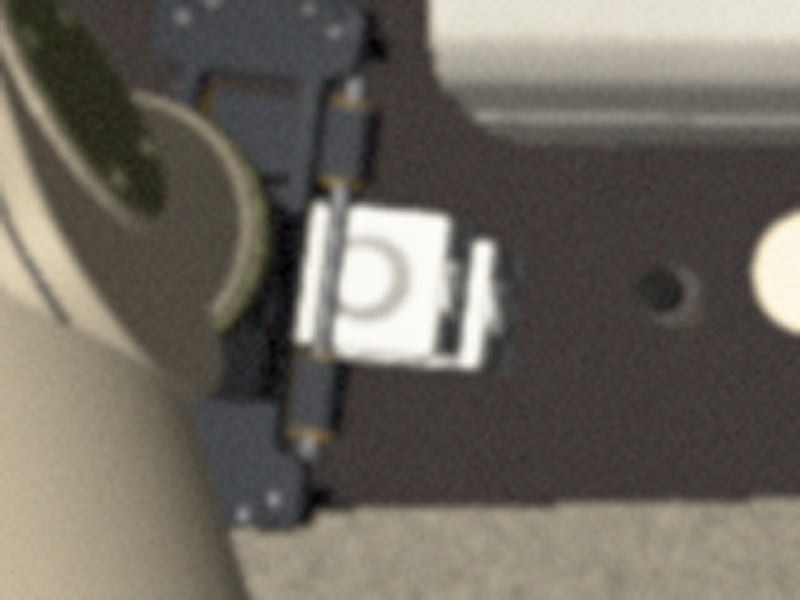

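```bash
python3 -c "
from h import *
a=[onz('top',60+u/5-.4,170+v/5-.4,.1807) for u,v in((452,213),(437,365))]
b=[onz('top',60+u/5-.4,170+v/5-.4,.07) for u,v in((497,240),(480,368))]
print(a,b);A=sum(a)/2;B=sum(b)/2;print('held end',A,'lug end',B,'diff',B-A)
R=goal_R(-7,0).as_matrix();ydir=-R[:,2];print(ydir,'tcp-implied held centre',A+ydir*.055,'lug centre',B+ydir*.055)
s=lambda u,v,z:onz('scene',140+u/5-.4,120+v/5-.4,z)
print('scene right corners held',s(440,98,.1807),s(350,138,.1807),'lug',s(443,243,.07),s(365,280,.07))
"
```

```text
[array([0.50366146, 0.15899985, 0.1807    ]), array([0.44512981, 0.16486704, 0.1807    ])] [array([0.50349259, 0.16705877, 0.07      ]), array([0.44869961, 0.17452704, 0.07      ])]
held end [0.47439563 0.16193345 0.1807    ] lug end [0.4760961  0.17079291 0.07      ] diff [ 0.00170046  0.00885946 -0.1107    ]
[ 0.12186934  0.99254615 -0.        ] tcp-implied held centre [0.48109845 0.21652349 0.1807    ] lug centre [0.48279891 0.22538295 0.07      ]
scene right corners held [0.50072277 0.15645166 0.1807    ] [0.43885819 0.15762519 0.1807    ] lug [0.50161935 0.17034331 0.07      ] [0.44459117 0.17246692 0.07      ]
```

Request:
arm_command --targets '[0, 0, -0.01, 0, 0, -0.2, 0.3, 0, 0, 0, 0, 0, -0.2, 0.3, 0, 0, 0, 0.3, 0, 0, 0.3, 0, 0, 0, 0.4, 0, 0, 0.3, 0, 0, 0, 0.4, 0, 0, 0.3, 0, 0, 0, 0.2, 0, 0, 0.3, 0, 0, 0, 0, 0, 0, 0.3, 0, 0, 0, 0, 0, 0, 0.3]'

```text
time: 10.35
ee_pos: [0.4844, 0.2305, 0.1386]
eef_rot: [0.532, 0.468, -0.529, 0.467]
ft_force: [-0.8, -0.5, -1.5]
width: 0.0541
```

```bash
python3 -c "
from h import *
togo([.4835,.228,.1124],-7,0)
for n in('scene','top'):
    im=snap(n,n+'5.png')
    c=im[120:220,140:280] if n=='scene' else im[170:290,60:220]
    cv2.imwrite('pics/%s5c.png'%n,cv2.resize(c[:,:,::-1],None,fx=5,fy=5,interpolation=cv2.INTER_CUBIC))
"
```

```text
pos [0.4844 0.2305 0.1386] shift units(tool) [ 1.049 -0.022  0.109] turn units [-0.005 -0.005 -0.   ] F [-0.8 -0.5 -1.5] w 0.0541 t 10.35
q [-0.81  0.22  0.32  1.84 -0.08  1.08 -0.59]
```

View pics/scene5c.png

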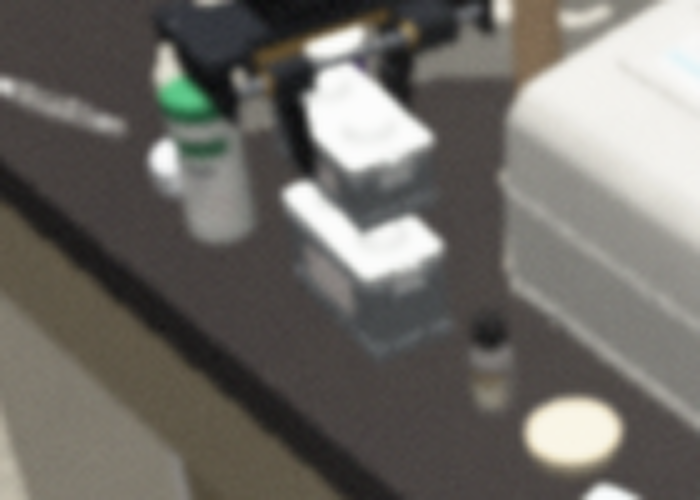

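View pics/top5c.png

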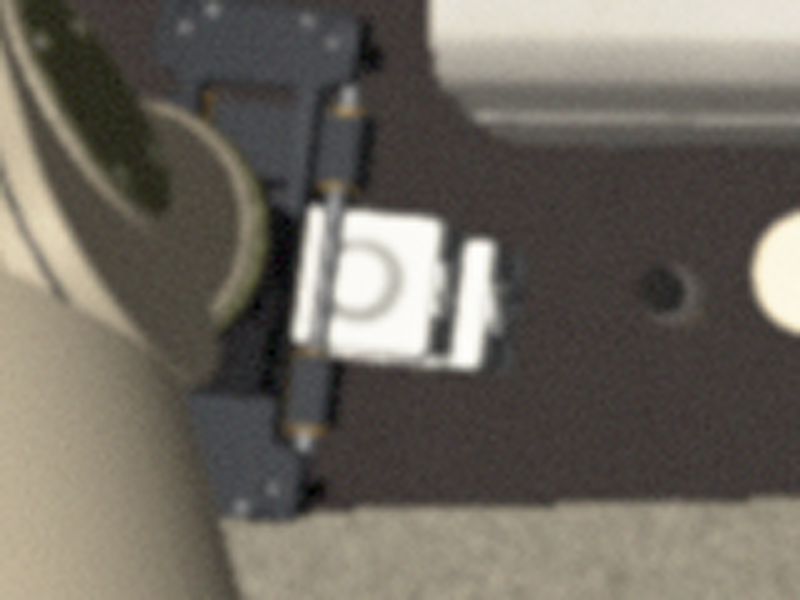

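```bash
python3 -c "
from h import *
f=lambda n,u0,v0,u,v,z:onz(n,u0+u/5-.4,v0+v/5-.4,z)
A=sum(f('top',60,170,u,v,.1462) for u,v in((443,217),(430,360)))/2
B=sum(f('top',60,170,u,v,.07) for u,v in((495,240),(480,369)))/2
print(A,B,B-A)
A=sum(f('scene',140,120,u,v,.1462) for u,v in((436,138),(346,174)))/2
B=sum(f('scene',140,120,u,v,.07) for u,v in((443,243),(363,280)))/2
print(A,B,B-A)
"
```

```text
[0.47736793 0.1737723  0.1462    ] [0.47589355 0.17122371 0.07      ] [-0.00147438 -0.00254858 -0.0762    ]
[0.4733544  0.17168178 0.1462    ] [0.47266644 0.17181289 0.07      ] [-0.00068795  0.00013111 -0.0762    ]
```

Both views agree that the held end is within 1–3 mm of the lug box. Lowering gently.

Request:
arm_command --targets '[0, 0, 0, 0.1, -0.04, 0.05, 0.3, 0, 0, 0, 0.2, 0, 0, 0.3, 0, 0, 0, 0.2, 0, 0, 0.3, 0, 0, 0, 0.1, 0, 0, 0.3, 0, 0, 0, 0, 0, 0, 0.3]'

```text
time: 10.87
ee_pos: [0.484, 0.2296, 0.1238]
eef_rot: [0.533, 0.468, -0.528, 0.467]
ft_force: [-0.8, 0.1, -1.9]
width: 0.0541
```

```bash
python3 -c "
from h import *
togo([.483,.228,.1124],-7,0)"
```

```text
pos [0.484  0.2296 0.1238] shift units(tool) [ 0.454 -0.032  0.072] turn units [-0.005 -0.008 -0.003] F [-0.8  0.1 -1.9] w 0.0541 t 10.87
q [-0.81  0.24  0.32  1.86 -0.09  1.05 -0.58]
```

Request:
arm_command --targets '[0, -0.01, 0, 0.1, -0.02, 0.05, 0.3, 0, 0, 0, 0.1, 0, 0, 0.3, 0, 0, 0, 0.1, 0, 0, 0.3, 0, 0, 0, 0, 0, 0, 0.3]'

```text
time: 11.2
ee_pos: [0.4833, 0.2283, 0.1154]
eef_rot: [-0.53, -0.466, 0.531, -0.469]
ft_force: [0.1, 0.1, -2.3]
width: 0.0534
```

```bash
python3 -c "
from h import *
togo([.483,.228,.1124],-7,0)"
```

```text
pos [0.4833 0.2283 0.1154] shift units(tool) [ 0.121 -0.01   0.015] turn units [-0.005  0.003 -0.003] F [ 0.1  0.1 -2.3] w 0.0534 t 11.2
q [-0.81  0.25  0.32  1.87 -0.09  1.04 -0.58]
```

Request:
arm_command --targets '[0, 0, 0, 0.06, 0, 0, 0.3, 0, 0, 0, 0.06, 0, 0, 0.3, 0, 0, 0, 0, 0, 0, 0.3]'

```text
time: 11.45
ee_pos: [0.4835, 0.2285, 0.1125]
eef_rot: [0.531, 0.466, -0.531, 0.469]
ft_force: [-0.5, -0.0, 0.9]
width: 0.0538
```

```bash
python3 -c "
from h import *
togo([.483,.228,.1124],-7,0)"
```

```text
pos [0.4835 0.2285 0.1125] shift units(tool) [ 0.003 -0.016  0.023] turn units [-0.005  0.003 -0.003] F [-0.5 -0.   0.9] w 0.0538 t 11.45
q [-0.81  0.25  0.32  1.87 -0.09  1.03 -0.58]
```

Force went from -2.3 to +0.9 N at the expected seated height. One more small press to confirm contact before releasing.

Request:
arm_command --targets '[0, 0, 0, 0.04, 0, 0, 0.3, 0, 0, 0, 0.04, 0, 0, 0.3]'

```text
time: 11.62
ee_pos: [0.4837, 0.2285, 0.1124]
eef_rot: [0.531, 0.466, -0.53, 0.468]
ft_force: [-6.4, -4.0, 13.0]
width: 0.0537
```

```bash
python3 -c "
from h import *
togo([.483,.228,.1124],-7,0)"
```

```text
pos [0.4837 0.2285 0.1124] shift units(tool) [-0.001 -0.024  0.024] turn units [-0.006  0.002 -0.003] F [-6.4 -4.  13. ] w 0.0537 t 11.62
q [-0.81  0.25  0.32  1.87 -0.09  1.03 -0.58]
```

Solid contact at 13 N with z unchanged. I relax, then open.

Request:
arm_command --targets '[0, 0, 0, -0.01, 0, 0, 0.3, 0, 0, 0, 0, 0, 0, 0.3, 0, 0, 0, 0, 0, 0, 0.66, 0, 0, 0, 0, 0, 0, 0.7, 0, 0, 0, 0, 0, 0, 0.8, 0, 0, 0, 0, 0, 0, 0.9, 0, 0, 0, 0, 0, 0, 0.9, 0, 0, 0, 0, 0, 0, 0.9]'

```text
time: 12.28
ee_pos: [0.4844, 0.229, 0.1134]
eef_rot: [0.532, 0.466, -0.53, 0.468]
ft_force: [-0.2, 0.2, 0.0]
width: 0.0762
```

```bash
python3 -c "
from h import *
togo([.483,.228,.1124],-7,0)
im=snap('scene','scene6.png');c=im[120:220,140:280];cv2.imwrite('pics/scene6c.png',cv2.resize(c[:,:,::-1],None,fx=5,fy=5,interpolation=cv2.INTER_CUBIC))"
```

```text
pos [0.4844 0.229  0.1134] shift units(tool) [ 0.038 -0.053  0.046] turn units [-0.006 -0.    -0.005] F [-0.2  0.2  0. ] w 0.0762 t 12.28
q [-0.81  0.25  0.32  1.87 -0.09  1.03 -0.58]
```

View pics/scene6c.png

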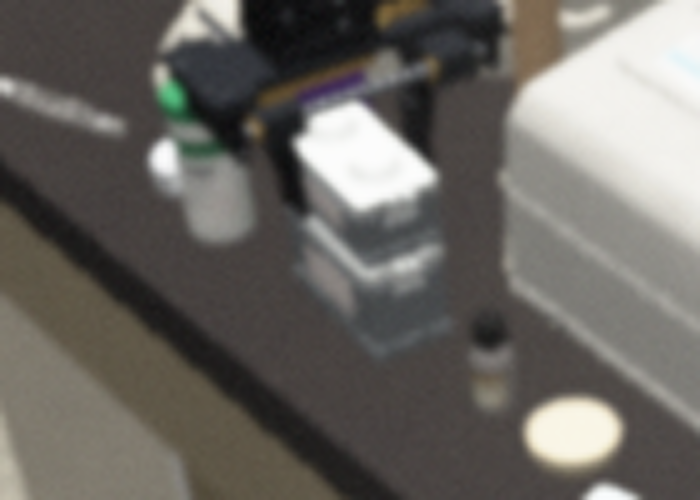

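The shallow box sits flush on the deep box at (365,190), and the fingers are open on both sides. Retreating straight up.

Request:
arm_command --targets '[0, 0, 0, -0.1, -0.03, 0, 1, 0, 0, 0, -0.3, 0, 0, 1, 0, 0, 0, -0.4, 0, 0, 1, 0, 0, 0, -0.6, 0, 0, 1, 0, 0, 0, -0.7, 0, 0, 1, 0, 0, 0, -0.7, -0.1, 0, 1, 0, 0, 0, -0.7, -0.2, 0, 1, 0, 0, 0, -0.6, -0.4, 0, 1, 0, 0, 0, -0.4, -0.5, -0.3, 1, 0, 0, 0, -0.2, -0.5, -0.6, 1, 0, 0, 0, 0, -0.5, -0.8, 1, 0, 0, 0, 0, -0.4, -0.8, 1]'

```text
time: 13.33
ee_pos: [0.4281, 0.296, 0.2477]
eef_rot: [0.537, 0.463, -0.53, 0.466]
ft_force: [0.4, 0.3, -0.2]
width: 0.087
```

Request:
arm_command --targets '[0, 0, 0, 0, -0.3, -0.9, 1, 0, 0, 0, 0, -0.2, -0.9, 1, 0, 0, 0, 0, 0, -0.9, 1, 0, 0, 0, 0, 0, -0.9, 1, 0, 0, 0, 0, 0, -0.9, 1, 0, 0, 0, 0, 0, -0.8, 1, 0, 0, 0, 0, 0, -0.6, 1, 0, 0, 0, 0, 0, -0.3, 1, 0, 0, 0, 0, 0, 0, 1, 0, 0, 0, 0, 0, 0, 1]'

```text
time: 14.17
ee_pos: [0.4335, 0.4632, 0.2612]
eef_rot: [0.54, 0.465, -0.524, 0.466]
ft_force: [0.4, 0.1, -0.4]
width: 0.0872
```

```bash
python3 - <<'E'
from meas import *
togo([.483,.228,.1124],-7,0)
t=snap('top','t7.png');s=snap('scene','s7.png')
A=[]
for n,im,sd in(('top',t,(132,226)),('scene',s,(212,155))):
    for z in(.12,.07):
        r=rect(n,lid(n,im,sd,r=32,thr=190),z);A.append(r[0]);print(n,z,r)
d0=A[0]-A[2];d1=A[1]-A[3];f=-(d0@(d1-d0))/((d1-d0)@(d1-d0));print('z est',.12-.05*f,d0+f*(d1-d0))
print('right',rect('top',lid('top',t,(425,209),thr=190),.07))
c=s[110:220,140:280];d=t[170:290,60:220]
cv2.imwrite('pics/c7.png',np.hstack([cv2.resize(c,(400,314),interpolation=2),cv2.resize(d,(400,314),interpolation=2)])[:,:,::-1])
E
```

```text
pos [0.4335 0.4632 0.2612] shift units(tool) [5.863 3.114 9.151] turn units [-0.013 -0.019 -0.02 ] F [ 0.4  0.1 -0.4] w 0.0872 t 14.17
q [-1.04  0.33  0.19  1.44 -0.06  1.36 -0.98]
top 0.12 (array([0.4834, 0.2259]), array([108.9,  53.9]), -7.2)
top 0.07 (array([0.4876, 0.2408]), array([114.2,  56.6]), -7.2)
scene 0.12 (array([0.4819, 0.2238]), array([120.2,  54.4]), -7.58)
scene 0.07 (array([0.5216, 0.2889]), array([129.1,  58.4]), -7.58)
z est 0.11790135148361634 [ 9.95955337e-06 -7.04311045e-06]
right (array([ 0.5083, -0.4074]), array([110.6,  52.3]), -0.09)
```

View pics/c7.png

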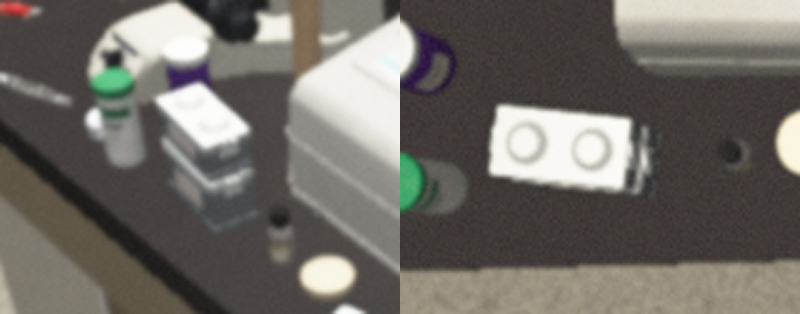

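View pics/t7.png

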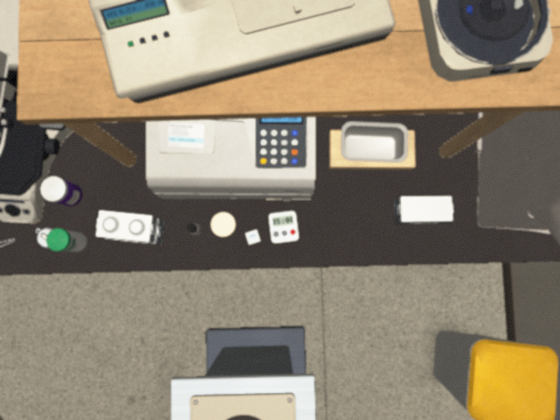

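The lid's flat measures about 118 mm, against 120 mm expected for seated, and it is square and aligned with the box below. The deep boxes have not visibly moved and the arm is clear. Handing in.

```bash
python3 -c "
from h import *
print(read_state()['time']);print(close_job())"
```

```text
14.2667
the job is handed in; nothing more can be done
None
```

The shallow slide box is stacked lengthwise on the lugged deep box, seated and released, and I handed the job in at 14.3 s. `close_job()` reports no verdict.

I told the boxes apart by lid height from the two cameras:

| Box | Estimated lid height | Given lid height |
|---|---|---|
| Left, lugged (deep) | about 66 mm | 70 mm |
| Middle, lugged (shallow) | about 46 mm | 50 mm |
| Right, flat lid (deep, left alone) | about 68 mm | 70 mm |

I gripped the shallow box at 53.6 mm and carried it over the front edge. I checked the alignment in both views, lowered it in small steps and pressed lightly to confirm it was seated. Then I opened the fingers and backed off upward.

**Seating:** the lugs entered without resistance, and contact came at exactly the expected height. A test press gave 13 N with no further travel.

**Final position:** the top lid measures about 118 mm high against 120 mm expected. Its centre is within about 2 mm of the lug box centre and its yaw is -7.2° against -6.9°. The flat-lid box's centre is within 1 mm of where it was, and the lug box shows no visible shift. The gripper is well clear and reads about 0 N.

**Disagreements:**
- **Lid heights:** the camera heights all came out 2–4 mm low, so 118 mm fits a fully seated box.
- **Offset along the box:** at the first alignment check the two cameras differed by about 5 mm. They agreed to within 3 mm at the next check, just before lowering.
- **Flat-lid box yaw:** it read -0.1° at the end against -1.5° at the start. I put this down to pixel resolution, since nothing went near that box.

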